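# Find the notch and spring the chest's lid

## Robot

A 6-joint arm with a two-finger parallel gripper is mounted at the origin on the work surface. World frame = base frame: x ahead of the robot, y to its left, z up, the work surface at z = 0. Lengths are in m, angles in rad, forces in N, time in s.
With the tool pointing down it reaches from about 0.4 to 0.825 m from the base axis. Payload 7 kg.
Tool frame: the origin (TCP) lies at the very end of the fingers, on their centre line; the grasp point (between the pads) lies 19 mm behind it; y points along the fingers, z is the direction in which the jaws open and shut, and the axes are right-handed (so a half turn about y gives the same grasp; the last joint's range is limited). The gripper opens to 88 mm and grips with 3 to 60 N. Pads are 19 mm wide; open, the fingers measure 130 mm over their backs; the gripper's body (78 mm by 193 mm) begins 47 mm behind the grasp point.
Start: joints at [1.565, 0.359, 0.012, 0, -1.224, -0.288], TCP at [0.195, 0.646, 0.227] pointing down, gripper open.
Joint ranges: [-3.07, 3.07], [-1.43, 2.12], [-1.02, 1.25], [-3.03, 1.67], [-3.05, -0], [-3.03, 3.03]. Speed limits (rad/s): [2.39, 2.39, 3.01, 3.14, 3.14, 3.14].

## Interface

Orientations are given as [roll, pitch, yaw] about the fixed x, y, z axes, in that order (R = Rz(yaw) Ry(pitch) Rx(roll)).
In Python, from station import get_state, grab_frame, job_done, regions_of gives the robot as it stands.
- The arm moves only by the tool drive_tool, never from a script. Its argument "rows" is a list of rows, each a list of 3 entries, a list of its own where there are three numbers: the shift along the world's x, y, z as a fraction of full scale, then the turn about the world's z as a fraction of full scale, then the opening, from 0 (shut) to 1 (fully open). A call has 1 to 12 rows; each row is the pose to reach, as a shift and turn from the pose commanded when the call began; what a row does not reach only later rows make up. Full scale, the value 1, is 30 cm for a shift and 90 degrees for a turn. A row lasts 1/10 s, in which the tool goes at most 50 mm and 8.59 degrees, less where a joint would pass 70% of its speed; a pose out of reach is approached as far as the arm can. A call with a number of a shift or a turn outside -1 to 1 is refused whole. A call with a gripper value outside its range is refused whole. The fingers move at their own pace and stop on an object; "newtons" is the grip in N (left out, the last holds). Time passes only in rows, so rows that repeat a pose let the fingers close. It gives the time, the measured TCP pose, the force and the opening at its end, in the units of the state.
- get_state(): the state, without advancing time (a new reading comes with each control period).
- grab_frame(name): name is "scene" or "top" or "wrist"; returns a dict with "img" (400x640x3 uint8, blue, green, red), "fx", "fy", "cx", "cy" (pixels), "T" (4x4, takes a point from camera to world coordinates); the wrist camera has in their place "hand_eye" (4x4, takes a point from camera to tool coordinates, whose origin is the TCP and whose axes are the tool frame's). Camera axes: x right, y down, z forward; pixel columns grow to the right and rows downward; lengths in m; the calibration is good to about 2 mm. The wrist camera is an equidistant fisheye: a pixel r from the principal point sees the ray r / f radians off the axis. A picture is of the moment at which its call begins: read the wrist's pose just before it. There is no depth.
- job_done(): hands the job in, once; it reports no verdict.
Trained networks look in a picture, given as the dict that the camera call returned (one of the last four; its "shot" number tells which), for a name from the list of things; names that differ only in an ending like _2 or _b are one class to them, and where a whole thing is asked for, a point or a joint stands for the part that bears it (a point fixed in the world has none). Each returns a list of dicts, best first, with "confidence" (0 to 1); they miss things now and then, are a little off and sometimes report something else, mostly with a low value. They report only what shows in the picture. A call takes as long as a camera call.
- regions_of(picture, thing): "pixels" (400x640 bool, what is visible of it) and "box" ([left, top, right, bottom] in pixels, round what is visible of it).
The state is a dict: "t": time; "q": joint angles; "qd": joint speeds; "joint_efforts": joint torques, N m; "eef_pos": TCP position; "ee_rot": TCP orientation; "force": force on the tool from outside, world axes, zero at the start; "moment": the same for the moment, N m; "width": finger opening in m.
Only numpy, scipy, OpenCV 4.12 (cv2) and the standard library are available. Lean on these libraries where they do the work, as an engineer would, in place of code of your own. Each camera call takes 0.05 s, during which the arm holds its last target. There are 200 camera calls.

## Task

Feel with a fingertip along the top of the black strip at the front of the green sanding-disc chest until you find the notch in it, then press down the release paddle sunk in the notch so that the lid unlatches and springs ajar by itself. Then draw the hand away and leave the lid standing ajar; do not push or lift the lid with the fingers, and leave the pot, tins and tools around it where they are.

Things in the scene. Friction and masses are not known exactly. Their poses are not given: they have to be found in the camera images.
- chest: green sheet-metal sanding-disc chest, fixed to the bench, 200 deep (x), 400 wide (y), 85 high, grey lid. Origin: centre of its underside; x from its front (towards the robot) to its back, z up. Its front sill, 45 mm deep, has a green end cap at each end (110 long in y, top 86 mm above the bench) and between the caps a black strip, exposed for 180 mm.
- strip_mid (a point): point on the black strip's level top face (78 mm above the bench), half-way between the end caps, mid-depth; axes as the chest's. The strip reaches 20 mm either way in x and 90 mm either way in y, to the caps, which stand 8 mm higher. Its notch, 40 mm long in y, cuts through the strip's whole depth in x. The notch's centre lies up to 55 mm either side of this point in y: not given, to be found.
- release (a joint): how far the dark release paddle in the notch is pressed straight down, m: 0 at rest, 0.006 fully down. Paddle 36 mm (y) by 30 mm (x), its middle 1 mm in front of the strip's midline, flat top 12 mm below the strip's top. About 1.5 N starts it, 5 to 6 N takes it fully down; the latch lets go at about 4 mm. Springs back when let go.
- lid (a joint): lid angle in rad: 0 shut and latched, at most 0.6. Hinged at the chest's back and pushed up by a spring: once unlatched it rises by itself in about a second to about 0.3 rad (front edge some 45 mm higher) and stays there.
- lid_front (a point): middle of the lid's front edge, on its top face; with the lid shut it is 85 mm above the bench and 24.5 mm behind (+x) the strip's middle line; it moves with the lid.
- pot: small glass touch-up pot with red lid, 34 mm across, 48 mm high, loose, standing on one of the chest's green end caps; origin at its underside; leave it alone
- tin_blue: blue-labelled paint tin, 84 mm across, 95 mm high, loose on the table; origin at its underside; leave it alone
- spray: white spray can with orange cap, 52 mm across, 130 mm high, loose on the table; origin at its underside; leave it alone
- cup: white mixing cup, 72 mm across the rim, 80 mm high, loose on the table; origin at its underside; leave it alone
- tape: roll of yellow masking tape lying flat, 100 mm across, 25 mm high, loose on the table between the robot and the chest; origin at its underside; leave it alone
- brush: paint brush lying flat on the table between the robot and the chest, about 0.2 m long along its x axis; leave it alone
- sander: cork sanding block with a wooden grip, 110 x 60 x 42 mm, loose on the table; origin at its underside; leave it alone

How it is judged:
On the way, in this order (a step that is already met when the one before it is completed fails the run):
1. a fingertip feels the top of the black strip (not yet the paddle) (contact force between the fingers and edge above 0.3 N and value of joint release below 0.001 m and value of joint lid below 0.03 rad), for 0.1 s.
2. a fingertip presses the paddle in the notch down until the latch lets go (contact force between the fingers and anything else above 0.5 N and value of joint release above 0.003 m), for 0.05 s.
3. the lid springs ajar (value of joint lid above 0.2 rad), for 0.2 s.
At the end, for the whole second after the job is handed in: The lid stands ajar by more than 0.2 rad and at rest, the paddle has sprung back (pressed under 1.5 mm), and the loose things are upright and within 20 mm (the pot 30 mm) of where they were (value of joint lid above 0.2 rad and value of joint release below 0.0015 m and velocity of joint lid below 0.05 rad/s and distance of pot from where it was at the start of the episode below 0.03 m and distance of each of tin_blue, spray, cup, tape, brush, sander from where it was at the start of the episode below 0.02 m and angle between each of pot, tin_blue, spray, cup's own z axis and vertical below 0.3 rad); the robot touches nothing.
It fails at once if the lid is pushed or lifted by the fingers (over 8 N) (contact force between the fingers and lid above 8 N).
It fails at once if a bystander is moved, lifted or carried (distance of pot from where it was at the start of the episode above 0.03 m or distance of any of tin_blue, spray, cup, tape, brush, sander from where it was at the start of the episode above 0.02 m).
It also fails if it takes over 54 s, if anything falls off the work surface, if the arm or the gripper's body presses on something with over 40 N, if the wrist force passes 120 N, or if a joint passes its speed limit or range.

## Working session

There is one attempt and no reset: what is moved stays moved. The work goes in short steps, Python scripts to look and compute and a tool call to move; the robot and the scene stay as the last step left them, time stands still between calls to the robot, and variables do not carry over. Pictures are saved under pics/ and viewed, about 8 in all and at most 12, crops included, and the job is handed in when it is done.

Besides the shell and the picture viewer there is one more tool, called as name([rows], argument=value, ...), one row to a line, values as JSON. drive_tool: Moves the arm, as the interface text tells. Its arguments: {"type":"object","properties":{"rows":{"type":"array"},"newtons":{"type":"number"}},"required":["rows"]}

```bash
mkdir -p pics; python3 - <<'E'
from station import *
import cv2,numpy as np
s=get_state();print({k:np.round(v,3) for k,v in s.items()})
ims=[]
for n in("scene","top"):
    f=grab_frame(n);cv2.imwrite(f"pics/{n}0.png",f["img"])
    print(n,f["fx"],f["fy"],f["cx"],f["cy"],np.round(f["T"],4).tolist())
    for th in("chest","pot","lid_front","release","tin_blue","spray","cup","tape","brush","sander"):
        for r in regions_of(f,th)[:1]: print(th,round(r["confidence"],2),r["box"])
E
```

```text
{'t': np.float64(0.0), 'q': array([ 1.565,  0.359,  0.011, -0.   , -1.224, -0.288]), 'qd': array([-0.001, -0.002,  0.   ,  0.001,  0.001, -0.001]), 'joint_efforts': array([ 1.0000e-03, -5.8271e+01,  2.9306e+01,  6.9970e+00,  7.0000e-03,
       -0.0000e+00]), 'eef_pos': array([0.195, 0.646, 0.226]), 'ee_rot': array([-1.569,  0.   ,  2.848]), 'force': array([-0.524, -0.252, -0.303]), 'moment': array([-0.043, -0.021,  0.007]), 'width': np.float64(0.088)}
scene 448.9864978071728 448.9864978071728 325.95084672891716 201.7903472435633 [[0.7348, 0.4691, -0.4898, 1.1039], [0.678, -0.4903, 0.5476, -0.6632], [0.0167, -0.7345, -0.6784, 0.901], [0.0, 0.0, 0.0, 1.0]]
chest 0.91 [245.0, 177.9, 403.3, 321.8]
pot 0.78 [342.7, 164.1, 354.6, 183.3]
lid_front 0.87 [265.1, 180.0, 405.7, 302.7]
tin_blue 0.67 [415.7, 134.8, 450.8, 176.7]
spray 0.69 [393.6, 113.1, 413.1, 156.5]
cup 0.87 [208.7, 310.1, 245.0, 352.4]
tape 0.89 [171.1, 229.8, 212.2, 261.0]
brush 0.71 [325.5, 128.9, 336.7, 171.9]
sander 0.57 [167.8, 290.7, 220.0, 321.6]
top 362.11990836669406 362.11990836669406 324.04748324665513 199.60323988214822 [[0.0018, -0.9966, 0.0822, 0.4476], [-0.9999, -0.0006, 0.0142, -0.0063], [-0.0141, -0.0823, -0.9965, 1.1209], [0.0, 0.0, 0.0, 1.0]]
chest 0.63 [280.6, 137.9, 424.8, 221.8]
pot 0.57 [289.4, 204.0, 297.4, 216.6]
release 0.51 [338.1, 201.4, 352.9, 214.5]
tin_blue 0.68 [173.5, 165.3, 211.6, 195.0]
spray 0.76 [169.6, 216.1, 200.3, 230.0]
cup 0.57 [453.7, 161.8, 485.4, 186.3]
tape 0.85 [412.9, 258.4, 446.8, 286.8]
brush 0.75 [214.0, 259.0, 271.7, 306.5]
sander 0.77 [447.6, 201.9, 488.8, 240.2]
```

View pics/top0.png

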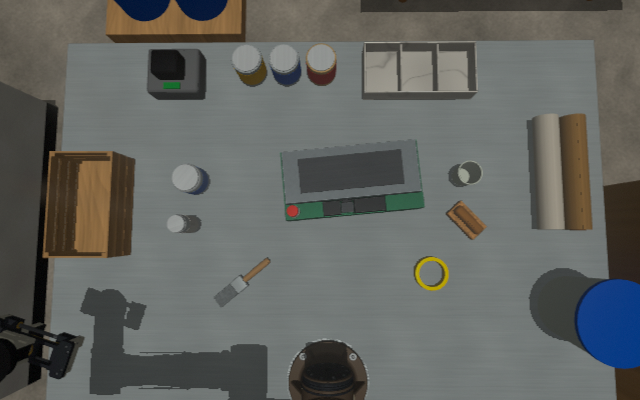

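View pics/scene0.png

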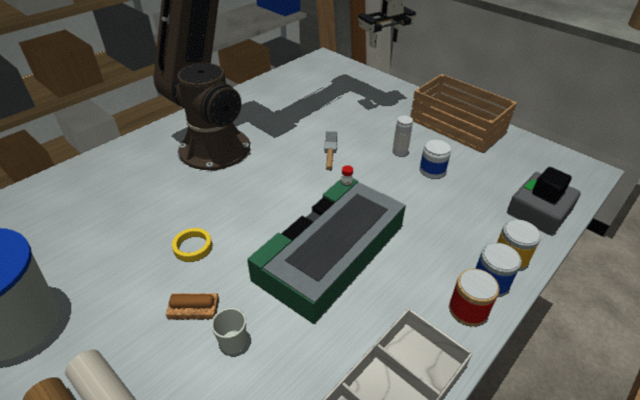

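The top picture shows the chest at about (281–425, 140–220), with the sill along its lower edge, a paddle-like spot near (347, 208) and the red pot at (292, 211). The scene view shows the notch gap near (310, 212). Next I'll zoom in and fit the caps.

```bash
cat > h.py <<'E'
import numpy as np
def ray(f,u,v,z):
    T=np.array(f["T"]);d=T[:3,:3]@np.array([(u-f["cx"])/f["fx"],(v-f["cy"])/f["fy"],1])
    return T[:3,3]+d*(z-T[2,3])/d[2]
def proj(f,p):
    T=np.array(f["T"]);c=T[:3,:3].T@(np.array(p)-T[:3,3]);return np.array([f["cx"]+f["fx"]*c[0]/c[2],f["cy"]+f["fy"]*c[1]/c[2]])
E
python3 - <<'E'
from station import *
from h import *
import cv2
f=grab_frame("top");g=f["img"]
c=cv2.resize(g[130:230,270:435],None,fx=4.8,fy=4.8,interpolation=cv2.INTER_CUBIC);cv2.imwrite("pics/topc.png",c)
r=regions_of(f,"chest")[0]["pixels"].astype(np.uint8)
print(cv2.minAreaRect(cv2.findNonZero(r)))
for th in("pot","release","strip_mid"):
    for r in regions_of(f,th)[:2]:
        b=r["box"];print(th,r["confidence"],b,ray(f,(b[0]+b[2])/2,(b[1]+b[3])/2,.066 if th!="pot" else .11))
E
```

```text
((352.0617980957031, 179.69813537597656), (69.5781478881836, 139.0021209716797), 84.36931610107422)
release 0.68 [173.5, 165.7, 211.4, 197.6] [0.58754101 0.39718759 0.066     ]
release 0.48 [341.6, 204.8, 351.8, 213.1] [ 0.50734007 -0.05733335  0.066     ]
strip_mid 0.76 [279.7, 139.7, 426.2, 223.3] [ 0.58795055 -0.07591466  0.066     ]
```

View pics/topc.png

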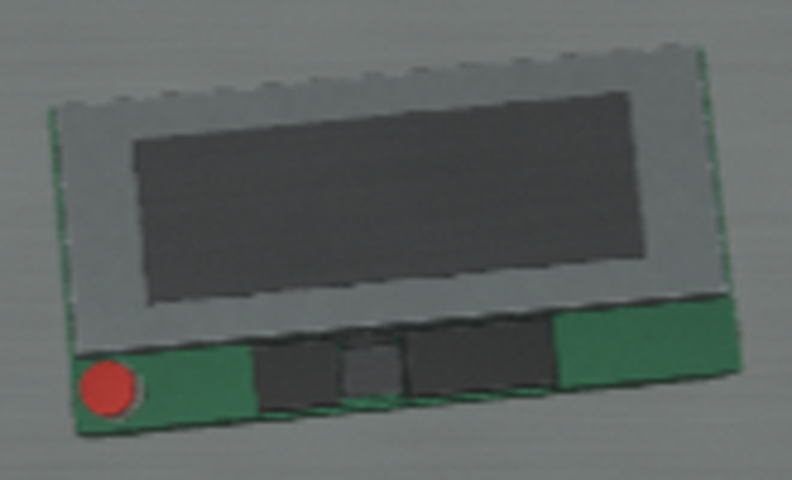

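The crop gives the caps' inner edges at crop (255, 382) and (556, 352), and the notch/paddle at x 341–404. That puts the notch about 19 mm to the +y side of strip_mid. I'll turn these into world coordinates.

```bash
python3 - <<'E'
from station import *
from h import *
f=grab_frame("top")
P=lambda u,v,z:ray(f,270+(u+.5)/4.8-.5,130+(v+.5)/4.8-.5,z)
a=P(255,380,.082);b=P(556,350,.082);print(a,b,np.linalg.norm(a-b),(a+b)/2,np.degrees(np.arctan2(a[0]-b[0],a[1]-b[1])))
n=P(373,371,.066);print("paddle",n,"notch edges",P(341,376,.078),P(404,368,.078))
print("lidfront",P(78,355,.085),P(728,294,.085),"pot",P(108,388,.134))
print("capends",P(74,356,.086),P(80,435,.086),P(741,373,.086))
E
```

```text
[0.50687996 0.01225912 0.082     ] [ 0.52502202 -0.1677224   0.082     ] 0.18089356450828498 [ 0.51595099 -0.07773164  0.082     ] -5.755948518035145
paddle [ 0.51333932 -0.059138    0.066     ] notch edges [ 0.50956526 -0.0393231   0.078     ] [ 0.51441297 -0.07714411  0.078     ]
lidfront [0.52158368 0.11817615 0.085     ] [ 0.55839914 -0.2701112   0.085     ] pot [0.49926924 0.09499062 0.134     ]
capends [0.520911   0.12044492 0.086     ] [0.47374788 0.11636174 0.086     ] [ 0.51110349 -0.27659831  0.086     ]
```

drive_tool([
  [[0.13,-0.3,0],0,0],
  [[0.26,-0.6,0],-0.1,0],
  [[0.38,-0.9,0],-0.2,0],
  [[0.42,-1,0],-0.3,0],
  [[0.42,-1,0],-0.38,0],
  [[0.42,-1,0],-0.38,0],
  [[0.42,-1,0],-0.38,0],
], newtons=20)

```text
t: 2.1
eef_pos: [0.322, 0.3428, 0.227]
ee_rot: [-1.571, -0.0, 2.249]
force: [0.4, 0.3, 0.7]
width: 0.037
```

The checks agree: strip length is 181 mm (180 expected), lid front is 24 mm behind the strip, chest yaw is +5.75°, strip_mid is (0.516, −0.078) and the notch is at about (0.514, −0.058). I'll touch the strip 45 mm to the −y side first.

drive_tool([
  [[0.07,-0.15,0],-0.09,0],
  [[0.2,-0.3,0],-0.18,0],
  [[0.32,-0.45,0],-0.27,0],
  [[0.44,-0.6,0],-0.36,0],
  [[0.53,-0.75,0],-0.368,0],
  [[0.6,-0.88,0],-0.368,0],
  [[0.642,-0.98,0],-0.368,0],
  [[0.642,-0.98,0],-0.368,0],
  [[0.642,-0.98,0],-0.368,0],
  [[0.642,-0.98,0],-0.368,0],
])

```text
t: 3.1
eef_pos: [0.5138, 0.0524, 0.2266]
ee_rot: [-1.571, -0.0, 1.673]
force: [-0.3, 0.0, 0.3]
width: 0.0008
```

drive_tool([
  [[0,-0.16,0],0,0],
  [[0,-0.32,-0.1],0,0],
  [[0,-0.45,-0.25],0,0],
  [[0,-0.506,-0.3],0,0],
  [[0,-0.506,-0.3],0,0],
  [[0,-0.506,-0.3],0,0],
  [[0,-0.506,-0.3],0,0],
])

```text
t: 3.8
eef_pos: [0.515, -0.0983, 0.1377]
ee_rot: [-1.573, 0.0, 1.675]
force: [-0.1, 0.5, 0.9]
width: 0.0004
```

```bash
python3 - <<'E'
from station import *
import cv2,numpy as np
s=get_state();print(s["t"],s["eef_pos"],s["ee_rot"],s["force"],s["width"])
a=grab_frame("wrist");cv2.imwrite("pics/w1.png",a["img"])
E
```

```text
3.8 [ 0.51503628 -0.09830255  0.13767675] [-1.57275783e+00  1.03920517e-04  1.67499996e+00] [-0.09242703  0.46092503  0.85470668] 0.00044904318477930865
```

View pics/w1.png

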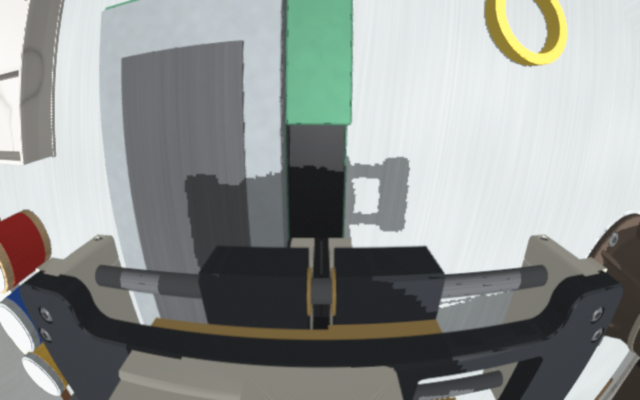

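The wrist view shows the closed tips (about 292–350, 238) sitting over the black strip (288–348), clear of the lid edge at 285. Descending.

drive_tool([
  [[0,0,-0.1],0,0],
  [[0,0,-0.175],0,0],
  [[0,0,-0.175],0,0],
  [[0,0,-0.18],0,0],
  [[0,0,-0.185],0,0],
  [[0,0,-0.19],0,0],
])

```text
t: 4.45
eef_pos: [0.515, -0.0994, 0.0808]
ee_rot: [-1.573, -0.0, 1.673]
force: [0.8, 0.0, 0.9]
width: 0.0006
```

drive_tool([
  [[0,0,-0.003],0,0],
  [[0,0,-0.006],0,0],
  [[0,0,-0.006],0,0],
])

```text
t: 4.75
eef_pos: [0.5144, -0.0997, 0.0783]
ee_rot: [-1.572, 0.0, 1.673]
force: [-1.6, 1.2, 5.5]
width: 0.0003
```

Firm contact (5.5 N at z = 0.078). I'll lighten it slightly and feel along towards +y.

drive_tool([
  [[0,0,0.001],0,0],
  [[-0.001,0.013,0.001],0,0],
  [[-0.003,0.027,0.001],0,0],
  [[-0.004,0.04,0.001],0,0],
  [[-0.004,0.04,0.001],0,0],
])

```text
t: 5.25
eef_pos: [0.5131, -0.0872, 0.0783]
ee_rot: [-1.571, -0.0, 1.673]
force: [-0.4, -0.3, 5.9]
width: 0.0005
```

drive_tool([
  [[-0.001,0.013,0],0,0],
  [[-0.002,0.025,0],0,0],
  [[-0.003,0.033,0],0,0],
  [[-0.003,0.033,0],0,0],
])

```text
t: 5.65
eef_pos: [0.5122, -0.0775, 0.0783]
ee_rot: [-1.571, 0.0, 1.673]
force: [-0.1, -1.8, 5.5]
width: 0.0009
```

drive_tool([
  [[-0.001,0.013,0],0,0],
  [[-0.003,0.027,0],0,0],
  [[-0.004,0.04,0],0,0],
  [[-0.006,0.06,0],0,0],
  [[-0.006,0.06,0],0,0],
  [[-0.006,0.06,0],0,0],
])

```text
t: 6.25
eef_pos: [0.5099, -0.0595, 0.0778]
ee_rot: [-1.57, -0.0, 1.673]
force: [0.2, -0.1, -1.0]
width: 0.0003
```

The force dropped to zero at y = −0.0595, so the notch is where the camera put it. Descending to the paddle.

drive_tool([
  [[0,0.003,-0.015],0,0],
  [[0,0.003,-0.03],0,0],
  [[0,0.003,-0.037],0,0],
  [[0,0.003,-0.042],0,0],
  [[0,0.003,-0.042],0,0],
])

```text
t: 6.75
eef_pos: [0.5099, -0.0591, 0.0652]
ee_rot: [-1.57, 0.0, 1.673]
force: [-1.1, -0.1, -0.1]
width: 0.0004
```

drive_tool([
  [[0,0,-0.004],0,0],
  [[0,0,-0.008],0,0],
  [[0,0,-0.008],0,0],
])

```text
t: 7.05
eef_pos: [0.5101, -0.0591, 0.063]
ee_rot: [-1.571, 0.0, 1.673]
force: [-1.0, -0.2, 1.3]
width: 0.0002
```

drive_tool([
  [[0,0,-0.005],0,0],
  [[0,0,-0.009],0,0],
  [[0,0,-0.009],0,0],
])

```text
t: 7.35
eef_pos: [0.5102, -0.059, 0.0604]
ee_rot: [-1.571, 0.0, 1.673]
force: [-1.2, -0.9, 4.8]
width: 0.0005
```

drive_tool([
  [[-0.01,0,0.12],0,0],
  [[-0.04,0,0.28],0,0],
  [[-0.1,0,0.44],0,0],
  [[-0.18,0,0.58],0,0],
  [[-0.2,0,0.7],0,0],
  [[-0.2,0,0.7],0,0],
  [[-0.2,0,0.7],0,0],
  [[-0.2,0,0.7],0,0],
  [[-0.2,0,0.7],0,0],
  [[-0.2,0,0.7],0,0],
  [[-0.2,0,0.7],0,0],
  [[-0.2,0,0.7],0,0],
])

```text
t: 8.55
eef_pos: [0.4502, -0.059, 0.2699]
ee_rot: [-1.57, 0.0, 1.673]
force: [0.2, 0.1, 0.3]
width: 0.0005
```

```bash
python3 - <<'E'
from station import *
import cv2,numpy as np
s=get_state();print(s["t"],s["eef_pos"],s["force"])
f=grab_frame("scene");cv2.imwrite("pics/s2.png",f["img"])
E
```

```text
8.55 [ 0.45020477 -0.058959    0.26993892] [0.1610939  0.1475425  0.29581766]
```

View pics/s2.png

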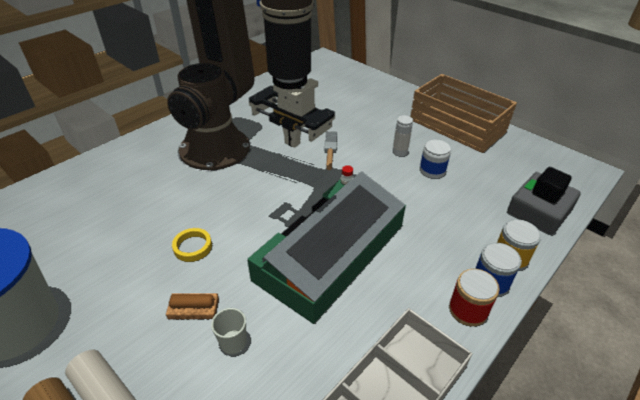

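The lid stands ajar: its front edge, from about (265, 237) to (365, 175), is raised with the red inside showing near (292, 282). The pot (347, 172) and the other items haven't moved, and the hand is well clear. I'll let it settle for a second, check the lid is at rest, and hand in.

drive_tool([
  [[0,0,0.01],0,0],
  [[0,0,0.01],0,0],
  [[0,0,0.01],0,0],
  [[0,0,0.01],0,0],
  [[0,0,0.01],0,0],
  [[0,0,0.01],0,0],
  [[0,0,0.01],0,0],
  [[0,0,0.01],0,0],
  [[0,0,0.01],0,0],
  [[0,0,0.01],0,0],
])

```text
t: 9.6
eef_pos: [0.4502, -0.0589, 0.2733]
ee_rot: [-1.571, -0.0, 1.673]
force: [-0.4, 0.5, -0.1]
width: 0.0009
```

```bash
python3 - <<'E'
from station import *
import cv2,numpy as np
o=cv2.imread("pics/scene0.png")
f=grab_frame("scene");cv2.imwrite("pics/s3.png",f["img"])
for k in range(4): f2=grab_frame("scene")
print("motion px",(cv2.absdiff(f["img"],f2["img"]).max(2)[170:330,240:410]>30).sum())
for th in("pot","lid_front","tin_blue","spray","cup","tape","brush","sander"):
    for r in regions_of(f2,th)[:1]: print(th,round(r["confidence"],2),r["box"])
print(get_state()["t"],job_done())
E
```

```text
motion px 0
pot 0.61 [340.1, 167.0, 355.7, 183.9]
lid_front 0.69 [263.0, 169.6, 407.3, 303.6]
tin_blue 0.95 [418.3, 141.5, 449.5, 175.5]
spray 0.59 [393.9, 114.6, 412.8, 154.9]
cup 0.76 [210.6, 308.0, 244.6, 354.2]
tape 0.78 [170.1, 228.7, 215.0, 263.7]
brush 0.89 [323.1, 129.3, 340.3, 172.0]
sander 0.84 [166.3, 293.4, 217.5, 320.6]
the job is handed in; nothing more can be done
10.25 None
```

The lid is unlatched and standing ajar, and I handed the job in at about 10 s.

- **Finding the notch:** I touched the black strip with the closed fingertips at about 5.5 N and slid them towards +y. The force fell to zero at y ≈ −0.06 m, which matches where the camera put the notch.
- **Releasing the lid:** I pressed the paddle to z ≈ 0.060 m, close to 6 mm down, at about 4.8 N. Then I drew the hand up and back.
- **Last checks:** The scene picture shows the lid ajar, and nothing in the chest area moved over the last few frames. The wrist force is near zero, with the hand about 0.27 m up and clear of everything. The detected boxes for the pot, tin, spray can, cup, tape, brush and sander match their starting ones to within a few pixels, up to about 7 px on the tin's top edge, which is detector scatter.
- **Not measured:** I judged the lid angle and the paddle's return only from the picture and from having let go. No check failed.

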